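# Unlock the bedside lockbox and hold the key turned

## Task

Lift the wooden cover off the key stand and set it down upright on the bare table top, then draw out the key standing underneath. Push the key fully home in the lock on top of the oak lockbox, easing it past the sticky pins, and turn it a quarter turn clockwise (seen from above) to its stop. Finish while still gripping the key and holding it turned against the lock's return spring; leave the other things on the table where they are.

Things in the scene. Friction and masses are not known exactly. Their poses are not given: they have to be found in the camera images.
- chest: Oak lockbox with brass corners, 150 (x) x 190 (y) x 70 mm high, fixed to the table. Origin: centre of its underside; z up. A 50 mm square brass lock plate, 6 mm thick, lies on its top.
- lock_face (a point): Centre of the key slot on the upper face of the brass lock plate, 76 mm above the table, 20 mm from the chest's centre towards its -x. Axes are the chest's. The slot goes straight down, 18 mm along the chest's x by 7 mm along its y (1 mm play each side of the blade). The key is home when its collar lies on this plate, the blade tip 24 mm down.
- plug (a joint): Lock cylinder below the plate, rad: 0 at the start (slot in line with the plate's), grows clockwise seen from above, stop at 1.57. The blade can turn only when wholly below the fixed plate: within about 4 mm of home. Spring return; holding at the stop takes about 0.06 N m. The key has up to 0.13 rad of play, so the hand turns a little more than the cylinder.
- pin_a (a joint): Sticky pin at the +y face of the keyway, about 12 mm below the plate's upper face; m, 0 to 0.004, grows as the key pushes it aside. Each pin stops a light push, and gives way to some 6 to 12 N of downward push, helped by a slight wiggle (about 0.5 mm across the blade and 0.02 rad of twist).
- pin_b (a joint): The same at the -y face of the keyway, about 16.5 mm below the plate's upper face.
- stand: Square oak block 90 x 90 x 32 mm high, fixed to the table; origin: centre of its underside. A slot 18 (along its x) x 7 x 26 mm deep in the centre of its top holds the key upright, the key's collar on the block's top and its tip 8 mm above the table.
- key: Brass key, 66 mm long, 45 g, upright, bow up, in the stand, hidden by the cover at the start. Origin: centre of the blade tip; z up to the bow. From the tip: blade 16 (x) x 5 (y) x 14 mm, lowest 5 mm tapered; round neck 5 mm thick; collar 18 mm across at 24 to 28 mm; flat bow 30 (x) x 8 (y) mm at 28 to 66 mm, to be gripped across y. Same when turned half round about z.
- key_collar (a point): Underside of the key's collar, on its axis, 24 mm above the blade tip. Axes are the key's.
- key_bow (a point): Point on the key's axis in the flat bow, 50 mm above the blade tip: good height for the grip. Axes are the key's.
- cover: Turned wooden cover, about 130 g, like an upturned cup: 64 mm across, 56 mm high, inside 56 mm wide and 50 mm deep, with a round knob 20 mm across and 26 mm high on top. Stands loose on the stand; the key's bow reaches 42 mm up inside, so lift it 50 mm or more. Origin: centre of its lower rim. The table 0.43 m straight ahead of the robot (y within 0.05 m of 0) is always clear.
- cover_knob (a point): Point on the axis of the cover's knob, 78 mm above the lower rim: grip height.
- toy_tower: Bystander: small grey toy tower, 42 mm across, 60 mm high, between the lockbox and the stand. Origin: underside.
- candle: Bystander: candle in a glass jar with a wooden lid, 60 mm across, 75 mm high. Origin: underside.
- clock: Bystander: wooden bedside clock 35 x 90 x 80 mm high. Origin: underside.
- case: Bystander: grey spectacle case 60 x 155 x 36 mm high, near the robot. Origin: underside.
- mug: Bystander: white mug 76 mm across, 85 mm high. Origin: underside.

How it is judged:
By the outcome, as a careful person would: the job done as asked, in the order asked, and still so for the second after the job is handed in, while the arm keeps its last pose, push and grip.
It also fails if it takes over 67 s, if anything falls off the work surface, if the arm or the gripper's body presses on something with over 40 N, if the wrist force passes 120 N, or if a joint passes its speed limit or range.

## Robot

A 6-joint arm with a two-finger parallel gripper is mounted at the origin on the work surface. World frame = base frame: x ahead of the robot, y to its left, z up, the work surface at z = 0. Lengths are in mm, angles in rad, forces in N, time in s.
With the tool pointing down it reaches from about 300 to 875 mm from the base axis. Payload 6.4 kg.
Tool frame: the origin (TCP) lies midway between the tips of the shut fingers; the grasp point (between the pads) lies 19 mm behind it; z points along the fingers, y is the line along which they close (so a half turn about z gives the same grasp; the last joint's range is limited). The gripper opens to 88 mm and grips with 3 to 60 N. Pads are 18 mm wide; open, the fingers measure 123 mm over their backs; the gripper's body (75 mm by 187 mm) begins 45 mm behind the grasp point.
Start: joints at [-1.323, 0.181, 1.607, -0, 1.354, -0.206], TCP at [252.088, -516.81, 238.714] pointing down, gripper open.
Joint ranges: [-2.99, 2.99], [-0.89, 2.07], [0.3, 2.58], [-1.14, 4.28], [0, 2.63], [-3.12, 3.12]. Speed limits (rad/s): [2.57, 2.57, 3.01, 3.14, 3.14, 3.14].

## Interface

Orientations are given as a unit quaternion [w, x, y, z].
In Python, from workcell import manip, cams, close_job gives the robot as it stands.
- The arm moves only by the tool carry_out, never from a script. Its argument "targets" is a list of rows, each a list of 3 entries, a list of its own where there are three numbers: the shift along the world's x, y, z in cm, then the turn, a rotation vector about the world's x, y, z in rad, then the finger opening in cm, from 0 to 8.81. A call has 1 to 20 rows; each row is the pose to reach, as a shift and turn from the pose commanded when the call began; what a row does not reach only later rows make up. A row lasts 1/8 s, in which the tool goes at most 62.5 mm and 10.7 degrees, less where a joint would pass 70% of its speed; a pose out of reach is approached as far as the arm can. A call with a gripper value outside its range is refused whole. The fingers move at their own pace and stop on an object; "newtons" is the grip in N (left out, the last holds). Time passes only in rows, so rows that repeat a pose let the fingers close. It gives the time, the measured TCP pose, the force, the opening and the grip force at its end, in the units of the state.
- manip.get_state(): the state, without advancing time (a new reading comes with each control period).
- cams.read_camera(name): name is "scene" or "top"; returns a dict with "frame" (400x640x3 uint8, red, green, blue), "intrinsics" (3x3 intrinsics, pixels), "D" ([k1, k2, p1, p2, k3] as OpenCV has them; the pictures are not rectified), "rvec" (rotation vector, rad) and "tvec" (3), from world to camera coordinates, as OpenCV has them. Camera axes: x right, y down, z forward; pixel columns grow to the right and rows downward; lengths in mm; the calibration is good to about 2 mm. A picture is of the moment at which its call begins. There is no depth.
- close_job(): hands the job in; it is judged then, once.
The state is a dict: "clock": time; "joints": joint angles; "dq": joint speeds; "effort": joint torques, N m; "position": TCP position; "ee_rot": TCP orientation; "contact_force": force on the tool from outside, world axes, zero at the start; "moment": the same for the moment, N m; "finger_gap": finger opening in mm; "grip_force": force on a finger pad.
Only numpy, scipy, OpenCV 4.12 (cv2) and the standard library are available. Lean on these libraries where they do the work, as an engineer would, in place of code of your own. Each camera call takes 0.05 s, during which the arm holds its last target. There are 200 camera calls.

## Working session

There is one attempt and no reset: what is moved stays moved. The work goes in short steps, Python scripts to look and compute and a tool call to move; the robot and the scene stay as the last step left them, time stands still between calls to the robot, and variables do not carry over. Pictures are saved under pics/ and viewed, at most 10 in all, crops included, and the job is handed in when it is done.

Besides the shell and the picture viewer there is one more tool, called after "Emit:" by a JSON object that holds its "fn" and its "kwargs", one argument or row to a line. carry_out: Moves the arm, as the interface text tells. Its arguments: {"type":"object","properties":{"targets":{"type":"array"},"newtons":{"type":"number"}},"required":["targets"]}

```bash
mkdir -p pics; cat > h.py <<'E'
import numpy as np, cv2
from workcell import manip, cams, close_job
def snap(n):
    return cams.read_camera(n)
def ray(c,uv):
    K,D=np.array(c["intrinsics"],float),np.array(c["D"],float)
    R=cv2.Rodrigues(np.array(c["rvec"],float))[0];t=np.array(c["tvec"],float).ravel()
    p=cv2.undistortPoints(np.array(uv,float).reshape(-1,1,2),K,D).reshape(-1,2)
    d=np.c_[p,np.ones(len(p))]@R
    return -R.T@t,d
def at_z(c,uv,z):
    o,d=ray(c,uv); return o+d*((z-o[2])/d[:,2])[:,None]
def proj(c,P):
    return cv2.projectPoints(np.array(P,float).reshape(-1,1,3),np.array(c["rvec"],float),np.array(c["tvec"],float),np.array(c["intrinsics"],float),np.array(c["D"],float))[0].reshape(-1,2)
E
python3 - <<'E'
from h import *
print(manip.get_state())
for n in ("scene","top"):
    c=snap(n); cv2.imwrite(f"pics/{n}0.png",cv2.resize(c["frame"][:,:,::-1],(800,500),interpolation=cv2.INTER_CUBIC))
    print(n,ray(c,[[320,200]]))
E
```

```text
{'clock': 0.0, 'joints': array([-1.32328393e+00,  1.81527691e-01,  1.60796318e+00,  3.47465932e-05,
        1.35378387e+00, -2.06312949e-01]), 'dq': array([ 0.00011517,  0.00034707,  0.00049986,  0.00080814,  0.00103135,
       -0.00120904]), 'effort': array([-1.82809657e-03, -4.33874774e+01, -3.41847217e+01,  7.00477115e-02,
        3.85262514e-02, -1.41090677e-04]), 'position': array([ 251.97516001, -516.28270928,  237.8393008 ]), 'ee_rot': array([-8.41211346e-04,  9.74366094e-01,  2.24966679e-01, -3.64920300e-07]), 'contact_force': array([ 0.23515953, -0.0899047 , -0.20558796]), 'moment': array([0.00760942, 0.00662005, 0.01550644]), 'grip_force': 0.0, 'finger_gap': 88.35849125388272}
scene (array([1000.08328814, -487.66710067,  692.37245696]), array([[-0.50872705,  0.54671614, -0.66529744]]))
top (array([ 485.35024969,   -7.72235013, 1020.0264468 ]), array([[ 0.08821917,  0.01599117, -0.99599303]]))
```

View pics/scene0.png

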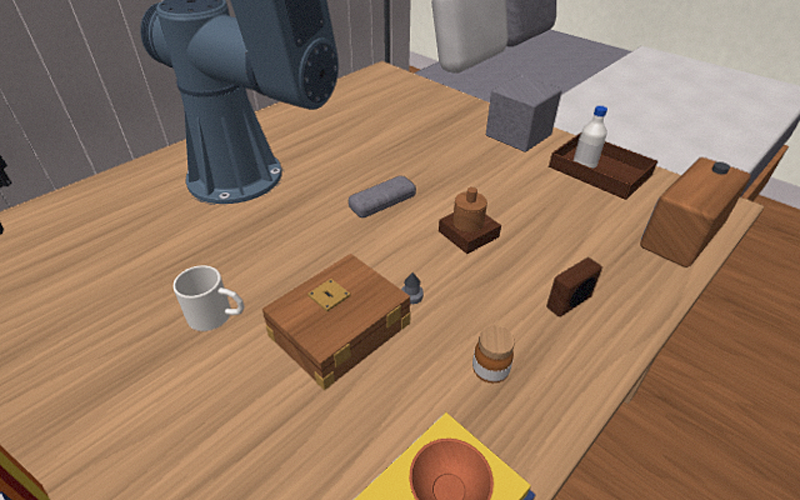

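View pics/top0.png

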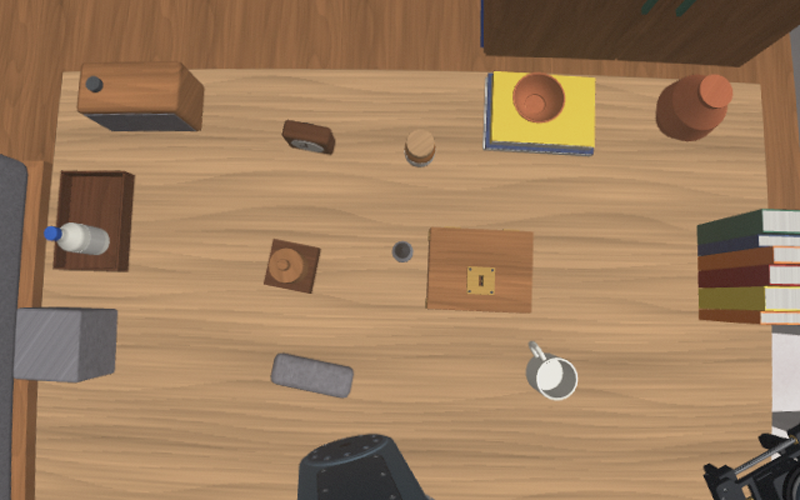

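The pictures show the cover on its stand (top at about 292,266 and scene at about 470,215, both in 800-wide pixels), and the lock plate (top 481,280; scene 328,293). Next I'll enlarge both.

```bash
python3 - <<'E'
from h import *
def crop(c,x,y,w,h,s): return cv2.resize(c["frame"][y:y+h,x:x+w,::-1],None,fx=s,fy=s,interpolation=cv2.INTER_CUBIC)
t=snap("top"); s=snap("scene")
a=np.hstack([crop(t,205,180,60,64,6),crop(t,338,176,92,80,0+5)[:384,:432]]) if 0 else None
# top row: stand (top cam), lock (top cam); bottom: stand, lock (scene cam)
r1=np.hstack([crop(t,205,185,66,50,6),crop(t,352,200,66,50,6)])
r2=np.hstack([crop(s,345,147,66,50,6),crop(s,230,210,66,50,6)])
cv2.imwrite("pics/crops.png",np.vstack([r1,r2]))
E
```

```text
(no output)
```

View pics/crops.png

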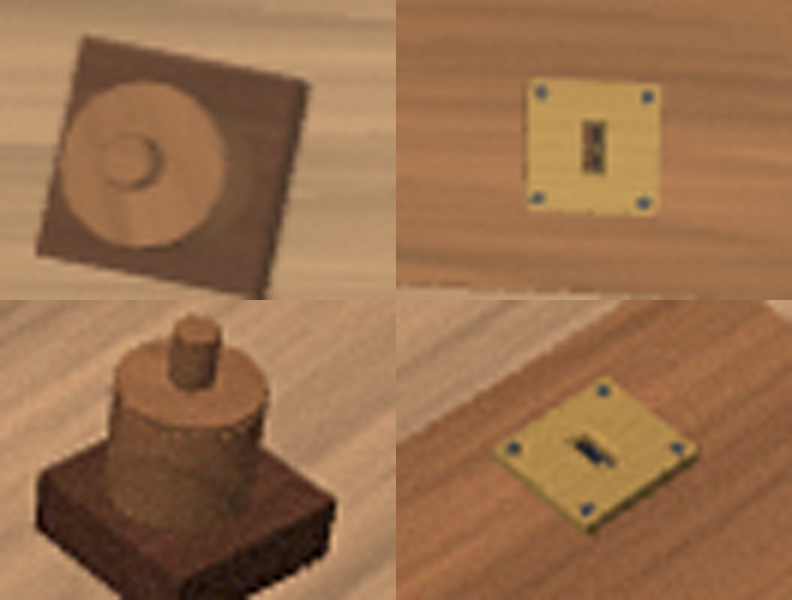

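```bash
cat >> h.py <<'E'
def cr(off,uv,s=6): return (np.array(uv,float)+.5)/s-.5+np.array(off)
def tri(c1,u1,c2,u2):
    o1,d1=ray(c1,u1);o2,d2=ray(c2,u2);out=[]
    for a,b in zip(d1,d2):
        a=a/np.linalg.norm(a);b=b/np.linalg.norm(b)
        M=np.c_[a,-b];k=np.linalg.lstsq(M,o2-o1,rcond=None)[0]
        p,q=o1+a*k[0],o2+b*k[1];out.append(np.r_[(p+q)/2,np.linalg.norm(p-q)])
    return np.array(out)
E
python3 - <<'E'
from h import *
from scipy.optimize import least_squares
np.set_printoptions(precision=2,suppress=True)
t=snap("top"); s=snap("scene")
kt=cr((205,185),[[128,160],[142,163]]);ks=cr((345,147),[[197,327-300],[190,379-300]])
print("knob,cover z114,88 top",at_z(t,kt[:1],114),at_z(t,kt[1:],88),"scene",at_z(s,ks[:1],114),at_z(s,ks[1:],88))
# plate
pt=cr((352,200),[[529-396,79],[661-396,84],[658-396,214],[526-396,212]])
ps=cr((230,210),[[605-396,376-300],[699-396,452-300],[590-396,526-300],[494-396,448-300]])
A=at_z(t,pt,76);B=at_z(s,ps,76)
print(A,A.mean(0));print(B,B.mean(0))
print("slot",at_z(t,cr((352,200),[[594-396,147]]),76),at_z(s,cr((230,210),[[591-396,450-300]]),76))
# chest top corners (800px)
ch=np.array([[429,228],[533,231],[531,312],[427,307]])*.8
C=at_z(t,ch,70);print(C,C.mean(0))
for P in(A,C):
    e=P[1]-P[0];f=P[3]-P[0];g=P[2]-P[3];h=P[2]-P[1]
    print([np.degrees(np.arctan2(v[1],v[0])) for v in(e,g,f,h)],[np.linalg.norm(v) for v in(e,g,f,h)])
st=cr((205,185),[[82,37],[37,253]]);S=at_z(t,st,32);v=S[1]-S[0];print(S,np.linalg.norm(v),np.degrees(np.arctan2(v[1],v[0])))
st=cr((205,185),[[308,84],[268,298]]);S=at_z(t,st,0);v=S[1]-S[0];print(S,np.linalg.norm(v),np.degrees(np.arctan2(v[1],v[0])))
st=cr((345,147),[[38,478-300],[335,502-300]]);S=at_z(s,st,32);print(S)
E
```

```text
knob,cover z114,88 top [[536.18 213.61 114.  ]] [[536.63 214.56  88.  ]] scene [[535.52 215.34 114.  ]] [[535.39 215.18  88.  ]]
[[ 542.52 -115.65   76.  ]
 [ 541.71 -165.87   76.  ]
 [ 492.43 -165.21   76.  ]
 [ 492.13 -115.2    76.  ]] [ 517.2  -140.48   76.  ]
[[ 492.38 -115.14   76.  ]
 [ 543.82 -117.09   76.  ]
 [ 542.66 -165.25   76.  ]
 [ 491.54 -164.75   76.  ]] [ 517.6  -140.56   76.  ]
slot [[ 517.25 -140.64   76.  ]] [[ 516.33 -142.22   76.  ]]
[[ 611.41  -45.02   70.  ]
 [ 610.17 -237.43   70.  ]
 [ 461.16 -234.29   70.  ]
 [ 466.28  -44.11   70.  ]] [ 537.26 -140.21   70.  ]
[np.float64(-90.92216368973345), np.float64(-89.65092053752907), np.float64(179.49118766291195), np.float64(179.23716392812526)] [np.float64(50.2269520369456), np.float64(50.01276324788835), np.float64(50.391400625586826), np.float64(49.28071874429999)]
[np.float64(-90.36897866423874), np.float64(-91.54214507918665), np.float64(179.64123696892764), np.float64(178.79115455321204)] [np.float64(192.41399392754727), np.float64(190.24330073468914), np.float64(145.13429947544086), np.float64(149.04538627109108)]
[[589.93 254.48  32.  ]
 [502.65 269.02  32.  ]] 88.4796456716111 170.54515053360385
[[575.75 167.61   0.  ]
 [487.16 181.05   0.  ]] 89.60221281374214 171.37562165226777
[[489.31 177.61  32.  ]
 [591.04 252.6   32.  ]]
```

Emit:
{"fn": "carry_out", "kwargs": {
  "targets": [
    [[10,25,-1],[0,0,0.8],6],
    [[28.39,73.14,-3],[0,0,2.53],6],
    [[28.39,73.14,-5.9],[0,0,2.53],6],
    [[28.39,73.14,-5.9],[0,0,2.53],6],
    [[28.39,73.14,-5.9],[0,0,2.53],6],
    [[28.39,73.14,-5.9],[0,0,2.53],6],
    [[28.39,73.14,-5.9],[0,0,2.53],6],
    [[28.39,73.14,-5.9],[0,0,2.53],6],
    [[28.39,73.14,-5.9],[0,0,2.53],6],
    [[28.39,73.14,-5.9],[0,0,2.53],6],
    [[28.39,73.14,-5.9],[0,0,2.53],6],
    [[28.39,73.14,-5.9],[0,0,2.53],6],
    [[28.39,73.14,-5.9],[0,0,2.53],6],
    [[28.39,73.14,-5.9],[0,0,2.53],6],
    [[28.39,73.14,-5.9],[0,0,2.53],6],
    [[28.39,73.14,-5.9],[0,0,2.53],6],
    [[28.39,73.14,-5.9],[0,0,2.53],6],
    [[28.39,73.14,-5.9],[0,0,2.53],6],
    [[28.39,73.14,-5.9],[0,0,2.53],6],
    [[28.39,73.14,-5.9],[0,0,2.53],6]
  ]
}}

```text
clock: 2.8
position: [536.0, 214.5, 179.7]
ee_rot: [0.0, 0.079, 0.997, -0.0]
contact_force: [-0.1, -0.3, 0.1]
finger_gap: 59.5
grip_force: 0.0
```

Emit:
{"fn": "carry_out", "kwargs": {
  "targets": [
    [[0,0,-4],[0,0,0],6],
    [[0,0,-7],[0,0,0],5],
    [[0,0,-8.7],[0,0,0],4],
    [[0,0,-8.7],[0,0,0],4],
    [[0,0,-8.7],[0,0,0],4],
    [[0,0,-8.7],[0,0,0],1],
    [[0,0,-8.7],[0,0,0],1],
    [[0,0,-8.7],[0,0,0],1],
    [[0,0,-8.7],[0,0,0],1],
    [[0,0,-8.7],[0,0,0],1],
    [[0,0,-8.7],[0,0,0],1],
    [[0,0,-8.7],[0,0,0],1]
  ],
  "newtons": 20
}}

```text
clock: 4.3
position: [536.5, 214.8, 93.5]
ee_rot: [0.001, 0.079, 0.997, 0.0]
contact_force: [-1.1, 0.1, 5.5]
finger_gap: 19.1
grip_force: 20.0
```

Emit:
{"fn": "carry_out", "kwargs": {
  "targets": [
    [[0,0,0.5],[0,0,0],1],
    [[0,0,1.5],[0,0,0],1],
    [[0,0,3],[0,0,0],1],
    [[0,0,4.5],[0,0,0],1],
    [[0,0,6],[0,0,0],1],
    [[0,0,7.5],[0,0,0],1],
    [[0,0,8.5],[0,0,0],1],
    [[0,0,8.5],[0,0,0],1],
    [[-1.5,-3,8.5],[0,0,0],1],
    [[-3.5,-7,8.5],[0,0,0],1],
    [[-5.5,-11,8.5],[0,0,0],1],
    [[-7.5,-15,8.5],[0,0,0],1],
    [[-9.3,-19,8],[0,0,0],1],
    [[-10.6,-21.5,6],[0,0,0],1],
    [[-10.6,-21.5,4],[0,0,0],1],
    [[-10.6,-21.5,2],[0,0,0],1],
    [[-10.6,-21.5,0],[0,0,0],1],
    [[-10.6,-21.5,-1],[0,0,0],1],
    [[-10.6,-21.5,-2],[0,0,0],1],
    [[-10.6,-21.5,-2],[0,0,0],1]
  ]
}}

```text
clock: 6.8
position: [429.6, -0.3, 72.2]
ee_rot: [-0.001, 0.079, 0.997, 0.0]
contact_force: [-0.4, 0.0, -0.8]
finger_gap: 19.3
grip_force: 20.0
```

```bash
python3 - <<'E'
from h import *
def crop(c,x,y,w,h,s): return cv2.resize(c["frame"][y:y+h,x:x+w,::-1],None,fx=s,fy=s,interpolation=cv2.INTER_CUBIC)
t=snap("top"); s=snap("scene")
r1=np.hstack([crop(t,205,185,66,50,6),crop(s,345,147,66,50,6)])
r2=np.hstack([crop(s,260,60,200,150,2),crop(t,250,200,198,150,2)])[:, :792]
cv2.imwrite("pics/c2.png",np.vstack([r1,r2]))
E
```

```text
(no output)
```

View pics/c2.png

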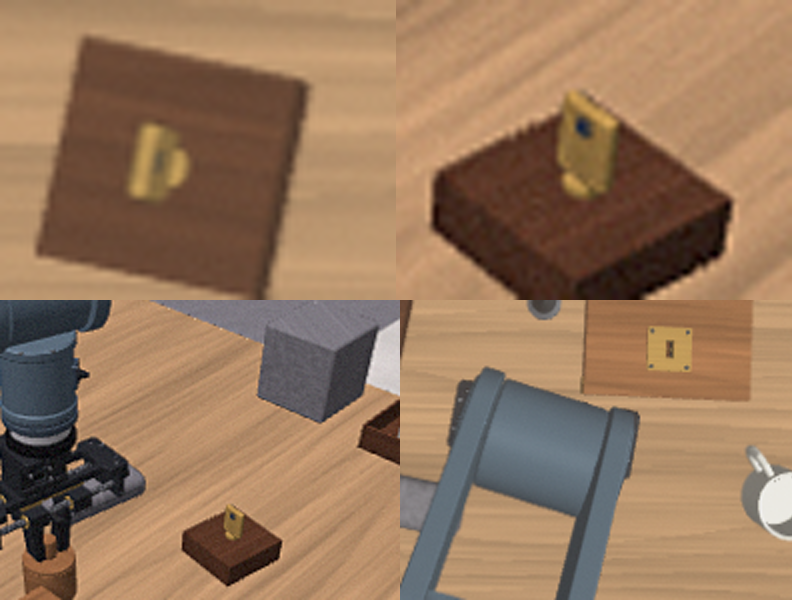

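Emit:
{"fn": "carry_out", "kwargs": {
  "targets": [
    [[0,0,-0.5],[0,0,0],1],
    [[0,0,-0.9],[0,0,0],1],
    [[0,0,-1.1],[0,0,0],1],
    [[0,0,-1.2],[0,0,0],1],
    [[0,0,-1.2],[0,0,0],1],
    [[0,0,-1.2],[0,0,0],1]
  ]
}}

```text
clock: 7.65
position: [430.1, -0.5, 61.5]
ee_rot: [-0.0, 0.079, 0.997, -0.0]
contact_force: [-5.3, 1.3, 10.0]
finger_gap: 19.3
grip_force: 20.0
```

```bash
python3 - <<'E'
from h import *
np.set_printoptions(precision=2,suppress=True)
t=snap("top"); s=snap("scene")
print("bow top",at_z(t,cr((205,185),[[146,161]]),74),"collar",at_z(t,cr((205,185),[[166.5,165.5]]),36))
b=at_z(t,cr((205,185),[[140,124],[128,198]]),74);print(b,np.linalg.norm(b[1]-b[0]),np.degrees(np.arctan2(*(b[0]-b[1])[1::-1])))
print("scene bow top ends",at_z(s,cr((345,147),[[567-396,93],[619-396,124]]),74))
print("stand corners scene",at_z(s,cr((345,147),[[434-396,178],[732-396,203],[576-396,280]]),32))
# overlay of predicted key/stand for yaw/centre candidates
def model(x,y,a):
    c,sn=np.cos(a),np.sin(a);R=np.array([[c,-sn],[sn,c]])
    def P(l,z): return np.c_[np.array(l,float)@R.T+[x,y],np.full(len(l),z)]
    bx=[[15,4],[15,-4],[-15,-4],[-15,4]];q=[[45,45],[45,-45],[-45,-45],[-45,45]]
    th=np.linspace(0,6.28,30);ci=np.c_[9*np.cos(th),9*np.sin(th)]
    return [P(bx,74),P(bx,36),P(ci,36),P(q,32),P(q,0)]
def draw(c,off,m):
    im=cv2.resize(c["frame"][off[1]:off[1]+50,off[0]:off[0]+66,::-1],None,fx=6,fy=6,interpolation=cv2.INTER_CUBIC)
    for i,p in enumerate(m):
        u=((proj(c,p)-off+.5)*6-.5).round().astype(int)
        cv2.polylines(im,[u],True,[(255,0,0),(0,255,0),(0,0,255),(255,255,0),(255,0,255)][i],1)
    return im
rows=[np.hstack([draw(t,np.array((205,185)),model(*m)),draw(s,np.array((345,147)),model(*m))]) for m in [(538.9,218.2,-.16)]]
cv2.imwrite("pics/ov.png",np.vstack(rows))
E
```

```text
bow top [[538.2  216.38  74.  ]] collar [[538.72 217.05  36.  ]]
[[552.37 219.29  74.  ]
 [523.85 222.79  74.  ]] 28.734099403944718 -6.977119402843163
scene bow top ends [[524.96 218.02  74.  ]
 [553.77 215.87  74.  ]]
stand corners scene [[489.31 177.61  32.  ]
 [591.74 252.33  32.  ]
 [574.88 166.49  32.  ]]
```

View pics/ov.png

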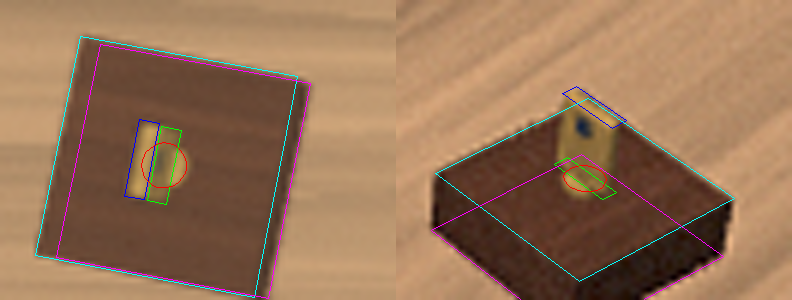

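Emit:
{"fn": "carry_out", "kwargs": {
  "targets": [
    [[0,0,0],[0,0,0],3.5],
    [[0,0,0],[0,0,0],4.5],
    [[0,0,0],[0,0,0],4.5],
    [[0,0,0],[0,0,0],4.5],
    [[0,0,2],[0,0,0],4.5],
    [[0,0,5],[0,0,0],4.5],
    [[0,0,8],[0,0,0],4.5],
    [[2.7,5.5,8],[0,0,0.01],4.5],
    [[5.4,11,8],[0,0,0.01],4],
    [[8.2,16.5,8],[0,0,0.01],4],
    [[10.85,21.7,8],[0,0,0.01],4],
    [[10.85,21.7,5],[0,0,0.01],4],
    [[10.85,21.7,2],[0,0,0.01],4],
    [[10.85,21.7,0.5],[0,0,0.01],4],
    [[10.85,21.7,0.5],[0,0,0.01],4]
  ]
}}

```text
clock: 9.62
position: [537.7, 216.3, 64.7]
ee_rot: [-0.001, 0.074, 0.997, -0.0]
contact_force: [0.1, 0.2, -0.4]
finger_gap: 40.3
grip_force: 0.0
```

```bash
python3 - <<'E'
from h import *
def crop(c,x,y,w,h,s): return cv2.resize(c["frame"][y:y+h,x:x+w,::-1],None,fx=s,fy=s,interpolation=cv2.INTER_CUBIC)
t=snap("top"); s=snap("scene")
cv2.imwrite("pics/c3.png",np.hstack([crop(s,330,110,100,100,4),crop(s,240,70,200,200,2)]))
E
```

```text
(no output)
```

View pics/c3.png

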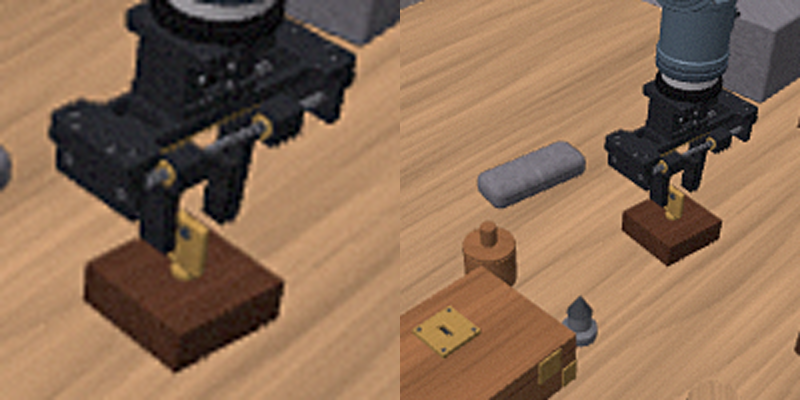

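Emit:
{"fn": "carry_out", "kwargs": {
  "targets": [
    [[0,0,-1.2],[0,0,0],4],
    [[0,0,-2.2],[0,0,0],3],
    [[0,0,-2.6],[0,0,0],2],
    [[0,0,-2.6],[0,0,0],1.5],
    [[0,0,-2.6],[0,0,0],0.3],
    [[0,0,-2.6],[0,0,0],0.3],
    [[0,0,-2.6],[0,0,0],0.3],
    [[0,0,-2.6],[0,0,0],0.3],
    [[0,0,-2.6],[0,0,0],0.3],
    [[0,0,-2.6],[0,0,0],0.3],
    [[0,0,-2.6],[0,0,0],0.3]
  ],
  "newtons": 50
}}

```text
clock: 11.1
position: [538.7, 216.7, 39.9]
ee_rot: [0.0, 0.074, 0.997, 0.0]
contact_force: [-0.4, 1.9, 0.4]
finger_gap: 7.9
grip_force: 50.0
```

```bash
python3 - <<'E'
from h import *
s=manip.get_state();print(s)
E
```

```text
{'clock': 11.1, 'joints': array([ 1.78145112e-01,  4.45143552e-01,  1.71629091e+00,  2.02585489e-04,
        9.79681508e-01, -1.24492585e+00]), 'dq': array([ 0.00027614,  0.00116222,  0.00027851, -0.00076474,  0.00044573,
        0.00011152]), 'effort': array([-1.14845853e+00, -4.80989599e+01, -2.59071511e+01, -6.19938802e-01,
        3.79850389e-01, -1.60229090e-02]), 'position': array([538.67208275, 216.7374983 ,  39.88738935]), 'ee_rot': array([2.09837060e-04, 7.38518091e-02, 9.97269195e-01, 1.40891705e-04]), 'contact_force': array([-0.42540672,  1.93920966,  0.40469205]), 'moment': array([ 0.51916672, -0.2224298 , -0.05100298]), 'grip_force': 50.000189300626516, 'finger_gap': 7.851403763199472}
```

Emit:
{"fn": "carry_out", "kwargs": {
  "targets": [
    [[0,0,0.5],[0,0,0],0.3],
    [[0,0,1.2],[0,0,0],0.3],
    [[0,0,2.2],[0,0,0],0.3],
    [[0,0,3.5],[0,0,0],0.3],
    [[0,0,5.5],[0,0,0],0.3],
    [[0,0,7.5],[0,0,0],0.3],
    [[0,-2,8.5],[0,0,0],0.3],
    [[-0.3,-6,8.5],[0,0,0.03],0.3],
    [[-0.6,-11,8.5],[0,0,0.06],0.3],
    [[-0.9,-16,8.5],[0,0,0.08],0.3],
    [[-1.2,-21,8.5],[0,0,0.1],0.3],
    [[-1.5,-26,8.5],[0,0,0.12],0.3],
    [[-1.8,-31,8.5],[0,0,0.135],0.3],
    [[-2.1,-34.5,8.5],[0,0,0.135],0.3],
    [[-2.12,-35.7,8.5],[0,0,0.135],0.3],
    [[-2.12,-35.7,8],[0,0,0.135],0.3],
    [[-2.12,-35.7,7],[0,0,0.135],0.3],
    [[-2.12,-35.7,6.5],[0,0,0.135],0.3],
    [[-2.12,-35.7,6.5],[0,0,0.135],0.3],
    [[-2.12,-35.7,6.5],[0,0,0.135],0.3]
  ]
}}

```text
clock: 13.6
position: [517.4, -139.9, 104.7]
ee_rot: [-0.0, 0.006, 1.0, 0.0]
contact_force: [0.0, -0.1, -0.4]
finger_gap: 7.5
grip_force: 50.0
```

```bash
python3 - <<'E'
from h import *
s=snap("scene");st=manip.get_state();p=st["position"];print(p,st["ee_rot"],st["contact_force"],st["moment"])
off=np.array((230,185))
im=cv2.resize(s["frame"][185:185+75,230:330,::-1],None,fx=8,fy=8,interpolation=cv2.INTER_CUBIC)
def dr(P,col):
    u=((proj(s,P)-off+.5)*8-.5).round().astype(int);cv2.polylines(im,[u],True,col,1)
x,y,z=p;tip=z-31
th=np.linspace(0,6.2,30)
dr([[x+9*np.cos(a),y+9*np.sin(a),tip+24] for a in th],(0,0,255))
for sg in (1,-1):
    dr([[x-8,y+2.5*sg,tip+5],[x+8,y+2.5*sg,tip+5],[x+8,y+2.5*sg,tip+14],[x-8,y+2.5*sg,tip+14]],(255,0,0))
dr([[517.3+a*25,-140.5+b*25,76] for a,b in((1,1),(1,-1),(-1,-1),(-1,1))],(0,255,0))
dr([[517.3+a*9,-140.5+b*3.5,76] for a,b in((1,1),(1,-1),(-1,-1),(-1,1))],(0,255,0))
cv2.imwrite("pics/c4.png",im)
E
```

```text
[ 517.4604473  -140.05172809  104.82577446] [6.06308781e-05 6.09441662e-03 9.99981427e-01 1.71530098e-05] [0.0387825  0.50382206 0.11262438] [ 0.05625741 -0.1491157  -0.02958498]
```

View pics/c4.png

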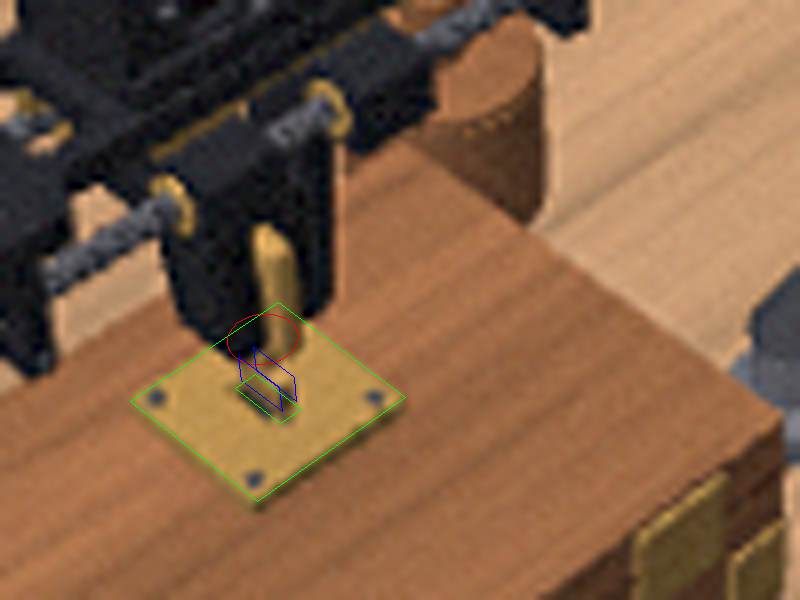

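The blade tip should already be about 2 mm into the slot, with no side force, and the predicted blade (blue) lies over the slot (at about 268,398). I'll ease it down.

Emit:
{"fn": "carry_out", "kwargs": {
  "targets": [
    [[0,0,-0.15],[0,0,0],0.3],
    [[0,0,-0.3],[0,0,0],0.3],
    [[0,0,-0.45],[0,0,0],0.3],
    [[0,0,-0.6],[0,0,0],0.3],
    [[0,0,-0.6],[0,0,0],0.3]
  ]
}}

```text
clock: 14.28
position: [517.2, -140.4, 98.5]
ee_rot: [-0.0, 0.006, 1.0, 0.0]
contact_force: [-0.2, -0.9, -1.5]
finger_gap: 7.8
grip_force: 50.0
```

Emit:
{"fn": "carry_out", "kwargs": {
  "targets": [
    [[0,0,-0.15],[0,0,0],0.3],
    [[0,0.04,-0.3],[0,0,0.02],0.3],
    [[0,-0.04,-0.4],[0,0,-0.02],0.3],
    [[0,0.04,-0.45],[0,0,0.02],0.3],
    [[0,-0.04,-0.5],[0,0,-0.02],0.3],
    [[0,0.04,-0.55],[0,0,0.02],0.3],
    [[0,-0.04,-0.6],[0,0,-0.02],0.3],
    [[0,0,-0.6],[0,0,0],0.3]
  ]
}}

```text
clock: 15.28
position: [517.5, -140.8, 92.8]
ee_rot: [0.0, 0.005, 1.0, -0.0]
contact_force: [-0.0, -2.0, -0.4]
finger_gap: 7.3
grip_force: 50.0
```

Emit:
{"fn": "carry_out", "kwargs": {
  "targets": [
    [[0,0.04,-0.1],[0,0,0.02],0.3],
    [[0,-0.04,-0.2],[0,0,-0.02],0.3],
    [[0,0.04,-0.3],[0,0,0.02],0.3],
    [[0,-0.04,-0.38],[0,0,-0.02],0.3],
    [[0,0.04,-0.46],[0,0,0.02],0.3],
    [[0,-0.04,-0.54],[0,0,-0.02],0.3],
    [[0,0.04,-0.6],[0,0,0.02],0.3],
    [[0,-0.04,-0.66],[0,0,-0.02],0.3],
    [[0,0,-0.72],[0,0,0],0.3],
    [[0,0,-0.72],[0,0,0],0.3]
  ]
}}

```text
clock: 16.52
position: [517.6, -140.4, 85.6]
ee_rot: [0.0, 0.006, 1.0, -0.0]
contact_force: [2.7, 0.2, 0.7]
finger_gap: 7.7
grip_force: 50.0
```

Low force so far. Next I'll press to home (TCP near 83) and watch for seating force.

Emit:
{"fn": "carry_out", "kwargs": {
  "targets": [
    [[0,0.03,-0.1],[0,0,0.02],0.3],
    [[0,-0.03,-0.18],[0,0,-0.02],0.3],
    [[0,0.03,-0.25],[0,0,0.02],0.3],
    [[0,0,-0.3],[0,0,0],0.3],
    [[0,0,-0.34],[0,0,0],0.3],
    [[0,0,-0.34],[0,0,0],0.3]
  ]
}}

```text
clock: 17.27
position: [517.7, -140.5, 83.7]
ee_rot: [0.0, 0.006, 1.0, -0.0]
contact_force: [-3.5, 2.1, 15.8]
finger_gap: 7.5
grip_force: 50.0
```

```bash
python3 - <<'E'
from h import *
s=snap("scene")
cv2.imwrite("pics/c5.png",cv2.resize(s["frame"][185:260,230:330,::-1],None,fx=8,fy=8,interpolation=cv2.INTER_CUBIC))
st=manip.get_state();print(st["position"],st["contact_force"],st["moment"])
E
```

```text
[ 517.68778284 -140.49830464   83.68847431] [-3.28164659  1.93043867 15.53039389] [0.31408315 0.52730994 0.05558654]
```

View pics/c5.png

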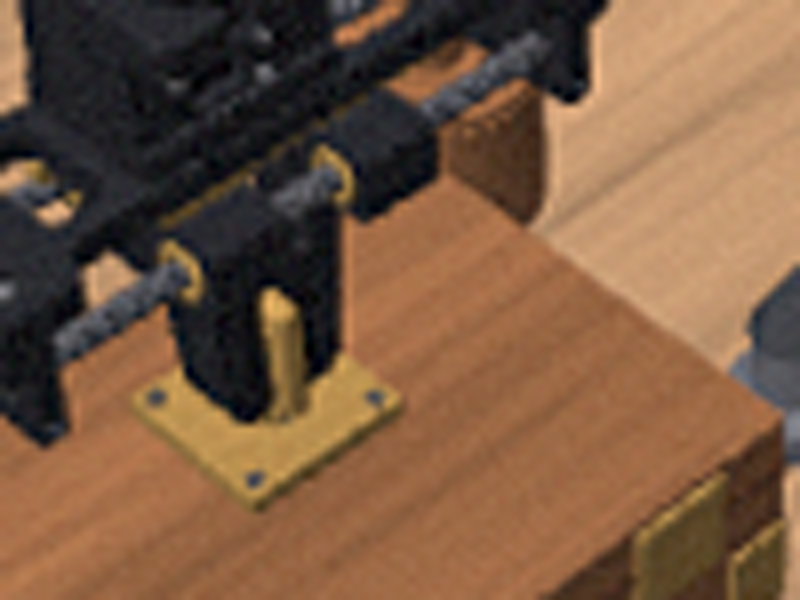

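Emit:
{"fn": "carry_out", "kwargs": {
  "targets": [
    [[0,0,0],[0,0,-0.05],0.3],
    [[0,0,0],[0,0,-0.15],0.3],
    [[0,0,0],[0,0,-0.25],0.3],
    [[0,0,0],[0,0,-0.35],0.3],
    [[0,0,0],[0,0,-0.45],0.3],
    [[0,0,0],[0,0,-0.55],0.3],
    [[0,0,0],[0,0,-0.65],0.3],
    [[0,0,0],[0,0,-0.75],0.3],
    [[0,0,0],[0,0,-0.75],0.3]
  ]
}}

```text
clock: 18.45
position: [517.9, -141.0, 83.7]
ee_rot: [0.001, 0.372, 0.928, -0.0]
contact_force: [-2.5, 0.3, 13.5]
finger_gap: 7.5
grip_force: 50.0
```

```bash
python3 - <<'E'
from h import *
st=manip.get_state();print(st["position"],st["ee_rot"],st["contact_force"],st["moment"],st["joints"],st["effort"])
E
```

```text
[ 517.91921924 -140.97565731   83.68335548] [ 7.63510232e-04  3.72001619e-01  9.28231686e-01 -3.86645564e-04] [-2.50464277  0.25722825 13.48975345] [-0.00743402  0.38878323  0.0661056 ] [-4.86660744e-01  2.91575727e-01  1.81944849e+00 -7.09872483e-04
  1.02896859e+00 -1.29476224e+00] [  0.41938738 -35.96759677 -24.08860445   0.4095881   -0.7179
   0.4673462 ]
```

Emit:
{"fn": "carry_out", "kwargs": {
  "targets": [
    [[0,0,0],[0,0,-0.1],0.3],
    [[0,0,0],[0,0,-0.2],0.3],
    [[0,0,0],[0,0,-0.3],0.3],
    [[0,0,0],[0,0,-0.4],0.3],
    [[0,0,0],[0,0,-0.5],0.3],
    [[0,0,0],[0,0,-0.6],0.3],
    [[0,0,0],[0,0,-0.7],0.3],
    [[0,0,0],[0,0,-0.8],0.3],
    [[0,0,0],[0,0,-0.86],0.3],
    [[0,0,0],[0,0,-0.86],0.3]
  ]
}}

```text
clock: 19.7
position: [517.5, -141.2, 83.7]
ee_rot: [0.001, 0.725, 0.689, -0.0]
contact_force: [-4.2, -1.5, 15.2]
finger_gap: 7.6
grip_force: 50.0
```

```bash
python3 - <<'E'
from h import *
st=manip.get_state();q=st["ee_rot"];print(st["position"],2*np.arctan2(q[2],q[1]),st["contact_force"],st["moment"],st["joints"],st["effort"][5])
E
```

```text
[ 517.50402604 -141.18490545   83.70994425] 1.519844820388378 [-4.15098931 -1.47487293 15.23558527] [-0.17531494  0.74867888  0.0666605 ] [-4.86976511e-01  2.91378181e-01  1.81964154e+00 -1.51055952e-03
  1.02969514e+00 -4.35247513e-01] 0.34437057562172413
```

Emit:
{"fn": "carry_out", "kwargs": {
  "targets": [
    [[0,0,0],[0,0,-0.04],0.3],
    [[0,0,0],[0,0,-0.08],0.3],
    [[0,0,0],[0,0,-0.12],0.3],
    [[0,0,0],[0,0,-0.12],0.3],
    [[0,0,0],[0,0,-0.12],0.3]
  ]
}}

```text
clock: 20.32
position: [517.4, -141.2, 83.7]
ee_rot: [0.001, 0.765, 0.644, -0.0]
contact_force: [-4.9, -0.0, 15.3]
finger_gap: 7.4
grip_force: 50.0
```

```bash
python3 - <<'E'
from h import *
st=manip.get_state();q=st["ee_rot"];print(st["position"],2*np.arctan2(q[2],q[1]),st["contact_force"],st["moment"],st["effort"][5])
E
```

```text
[ 517.4399367  -141.17669547   83.68732474] 1.4005615100248507 [-4.90121328 -0.0341761  15.27584077] [-0.20428674  0.77833555  0.12183082] 0.10672820499166846
```

Emit:
{"fn": "carry_out", "kwargs": {
  "targets": [
    [[0,0,0],[0,0,-0.03],0.3],
    [[0,0,0],[0,0,-0.06],0.3],
    [[0,0,0],[0,0,-0.06],0.3],
    [[0,0,0],[0,0,-0.06],0.3]
  ]
}}

```text
clock: 20.82
position: [517.4, -141.2, 83.7]
ee_rot: [0.001, 0.784, 0.621, -0.001]
contact_force: [-5.2, -2.0, 14.5]
finger_gap: 7.7
grip_force: 50.0
```

```bash
python3 - <<'E'
from h import *
s=snap("scene");t=snap("top")
cv2.imwrite("pics/c6.png",np.hstack([cv2.resize(s["frame"][185:260,230:330,::-1],None,fx=4,fy=4),cv2.resize(s["frame"][:300,150:550,::-1],(400,300))]))
st=manip.get_state();q=st["ee_rot"];print(st["position"],2*np.arctan2(q[2],q[1]),st["contact_force"],st["moment"],st["effort"][5])
E
```

```text
[ 517.40156774 -141.19055888   83.6774903 ] 1.3407820068438792 [-4.9925762  -0.8056298  15.72721751] [-0.20792088  0.86312983  0.16060383] 0.1968813082203269
```

View pics/c6.png

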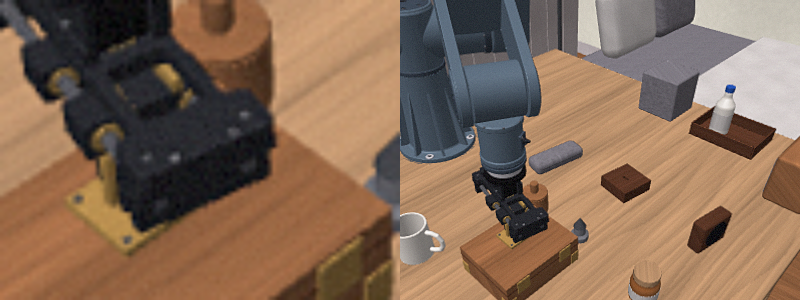

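```bash
python3 -c "
from workcell import close_job
print(close_job())"
```

```text
the job is handed in; nothing more can be done
None
```

I handed the job in at about 21 s. The cover is upright on the table, and the key is home in the lock, turned about 1.79 rad at the hand. It is held against the stop at 0.16 N m; I inferred the stop from the rising torque and have no verdict from the judge.

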